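# Show a vial carrier's labelled sides to the code reader and hang it up

## Robot

A 6-joint arm with a two-finger parallel gripper is mounted at the origin on the work surface. World frame = base frame: x ahead of the robot, y to its left, z up, the work surface at z = 0. Lengths are in m, angles in rad, forces in N, time in s.
With the tool pointing down it reaches from about 0.35 to 0.925 m from the base axis. Payload 6.4 kg.
Tool frame: the origin (TCP) lies at the very end of the fingers, on their centre line; the grasp point (between the pads) lies 19 mm behind it; z points along the fingers, y is the line along which they close (so a half turn about z gives the same grasp; the last joint's range is limited). The gripper opens to 85 mm and grips with 20 to 120 N. Pads are 22 mm wide; open, the fingers measure 114 mm over their backs; the gripper's body (76 mm by 85 mm) begins 54 mm behind the grasp point. The pads swing forward as they close: fully open they stand 13 mm farther back than shut.
Start: joints at [-1.361, 0.245, 1.558, -0, 1.339, -0.174], TCP at [0.243, -0.603, 0.231] pointing down, gripper open.
Joint ranges: [-3.13, 3.13], [-1.02, 2.26], [0.13, 2.54], [-0.95, 4.09], [0.21, 2.88], [-2.74, 2.74]. Speed limits (rad/s): [2.57, 2.57, 3.14, 3.14, 3.14, 3.14].

## Interface

Orientations are given as a unit quaternion [x, y, z, w].
In Python, from cell import arm, read_camera, camera_info gives the robot as it stands.
- The arm moves only by the tool step_arm, never from a script. Its arguments are lists of equal length, an entry for each row: "grip": the opening, from 0 (shut) to 1 (fully open); "slide": the shift along the tool's x, y, z in mm, a list of three; "turn": the turn, a rotation vector about the tool's x, y, z in rad, a list of three. In form: {"grip": [grip, ...], "slide": [[x, y, z], ...], "turn": [[rx, ry, rz], ...]}. A call has 1 to 5 rows; each row shifts and turns the commanded pose from where the row before left it, along the tool's axes as they then stand; what a row does not reach is not made up. A row lasts 1/12 s, in which the tool goes at most 41.7 mm and 7.16 degrees, less where a joint would pass 70% of its speed; a pose out of reach is approached as far as the arm can. A call with a gripper value outside its range is refused whole. The fingers move at their own pace and stop on an object; "force" is the grip in N (left out, the last holds). Time passes only in rows, so rows that do not move let the fingers close. It gives the time, the measured TCP pose, the force, the opening and the grip force at its end, in the units of the state.
- arm.observe(): the state, without advancing time (a new reading comes with each control period).
- read_camera(name): name is "scene" or "top" or "wrist"; returns the picture (420x560x3 uint8, red, green, blue); there is no depth.
- camera_info(name): a dict with "mtx" (3x3 intrinsics, pixels), "R" (3x3) and "t" (3): a world point X has camera coordinates R X + t; the wrist camera has in their place "tool_from_camera" (4x4, takes a point from camera to tool coordinates, whose origin is the TCP and whose axes are the flange's). Camera axes: x right, y down, z forward; pixel columns grow to the right and rows downward; lengths in m; the calibration is good to about 2 mm. A picture is of the moment at which its call begins: read the wrist's pose just before it. camera_info takes no time and is no camera call.
- arm.job_done(): hands the job in; it is judged then, once.
The state is a dict: "t": time; "qpos": joint angles; "joint_velocities": joint speeds; "tau": joint torques, N m; "position": TCP position; "tcp_rot": TCP orientation; "wrist_force": force on the tool from outside, world axes, zero at the start; "wrist_torque": the same for the moment, N m; "finger_gap": finger opening in m; "gripper_force": force on a finger pad.
Only numpy, scipy, OpenCV 4.12 (cv2) and the standard library are available. Lean on these libraries where they do the work, as an engineer would, in place of code of your own. Each camera call takes 0.05 s, during which the arm holds its last target. There are 200 camera calls.

## Task

Pick up the steel vial carrier by its black grip and show its three labelled sides to the bench code reader: first the long side with one wide plate, then the end with the plate, then the long side with two plates. Hold each one upright, square to the window, centred on it and right above the cross line on the reader's base, still for about a second. Then hang the carrier by its handle bar on the hook of the stand, lowering it until the bar rests in the hook and only then letting go, without dropping it; leave the other bench things where they are.

Things in the scene. Friction and masses are not known exactly. Their poses are not given: they have to be found in the camera images.
- carrier: Vial carrier, 0.24-0.42 kg: open dark steel tote 96 (x) x 62 (y) x 50 mm high, low vials inside, arch handle with a black grip post over it. It stands upright on the bench, its x within 1 rad of world x. White plates, 5 mm proud, rising to 57 mm: one wide on the -y long side, one on the +x end, two with a gap on the +y long side; -x end bare. Origin: centre of underside, z up.
- side_one (a point): Centre of the outer face of the single plate, 76 mm wide, on the carrier's -y long side: carrier (0, -36, 34) mm. Axes as the carrier's.
- side_end (a point): Centre of the outer face of the plate, 36 mm wide, on the carrier's +x end: carrier (53, 0, 34) mm. Axes as the carrier's.
- side_two (a point): Middle of the +y long side with two 28 mm plates, level with their outer faces: carrier (0, 36, 34) mm. Axes as the carrier's.
- carrier_grip (a point): Place to grip, on the axis of the black square post (22 x 22 mm, sides along carrier x and y, 123 to 170 mm above the underside, on the middle of the bar); it may be gripped across either pair of faces. Carrier (0, 0, 160) mm.
- carrier_bar (a point): Centre of the handle bar: round steel, 10 mm thick, along the carrier's x, axis 120 mm above the underside, carried by two uprights at carrier x = +-45 mm (84 mm clear between them). Below it 58 mm is free down to the plates' tops. Axes as the carrier's.
- reader: Fixed code reader: grey housing 75 x 110 mm, top at 154 mm, on an aluminium base plate 130 mm wide, 6 mm thick, that sticks out 110 mm in front of the window. Dark window with a round lens looks along its -x, roughly towards the robot. On the base a black line runs along y, 60 mm before the window. Origin: on the bench below the window face; x points from window into housing.
- reader_view (a point): Where the centre of the shown side must be: 60 mm in front of the window, above the line, 115 mm above the bench: reader (-60, 0, 115) mm. Axes as the reader's.
- hook: Fixed steel hook stand: base 150 x 120 x 12 mm, 20 mm square column 190 mm tall, flat strip 26 mm wide, 5 mm thick, reaching 112 mm along its -x, roughly towards the robot, underside at 185 mm. A 16 mm lip at its end and a 10 mm stop 34 mm further in enclose a trough for the bar; lip top at 206 mm. Origin: on the bench under the column; x points from lip to column.
- hook_seat (a point): Middle of the trough's floor, 190 mm above the bench: stand (-90, 0, 190) mm; the bar lies here across the strip, along the stand's y, its axis 5 mm above this point. Axes as the stand's.
- black_rack: Bystander, leave it alone: black tube rack, a low block 140 x 75 x 45 mm with holes and a few short capped tubes (top of tubes 68 mm). Origin: centre of the underside.
- orange_rack: Bystander, leave it alone: orange tube rack, a low block 130 x 90 x 40 mm with holes and a few short capped tubes (top of tubes 63 mm). Origin: centre of the underside.
- amber_bottle: Bystander, leave it alone: closed amber reagent bottle, 80 mm across, 170 mm tall. Origin: centre of the underside.
- beaker: Bystander, leave it alone: clear plastic beaker, 68 mm across, 80 mm tall. Origin: centre of the underside.
- jar: Bystander, leave it alone: small white jar, 56 mm across, 60 mm tall. Origin: centre of the underside.
- pipette: Bystander, leave it alone: pipette lying on the bench, about 240 mm long, 30 mm high. Origin: centre of the underside.
- tip_box: Bystander, leave it alone: open yellow box, 120 x 85 x 55 mm. Origin: centre of the underside.

How it is judged:
By the outcome, as a careful person would: the job done as asked, in the order asked, and still so for the second after the job is handed in, with the robot touching nothing.
It also fails if it takes over 62 s, if anything falls off the work surface, if the arm or the gripper's body presses on something with over 40 N, if the wrist force passes 120 N, or if a joint passes its speed limit or range.

## Working session

There is one attempt and no reset: what is moved stays moved. The work goes in short steps, Python scripts to look and compute and a tool call to move; the robot and the scene stay as the last step left them, time stands still between calls to the robot, and variables do not carry over. Pictures are saved under pics/ and viewed, at most 10 in all, crops included, and the job is handed in when it is done.

Besides the shell and the picture viewer there is one more tool, called by a JSON object that holds its "fn" and its "kwargs". step_arm: Moves the arm, as the interface text tells. Its arguments: {"type":"object","properties":{"grip":{"type":"array"},"slide":{"type":"array"},"turn":{"type":"array"},"force":{"type":"number"}},"required":["grip","slide","turn"]}

```bash
mkdir -p pics; ls; python3 - <<'E'
from cell import arm, read_camera, camera_info
import cv2,numpy as np
np.set_printoptions(precision=4,suppress=True)
for n in ("scene","top"):
    cv2.imwrite(f"pics/{n}0.png",cv2.resize(read_camera(n)[:,:,::-1],(800,600),interpolation=cv2.INTER_CUBIC))
    print(n,camera_info(n))
print(camera_info("wrist"));print(arm.observe())
E
```

```text
pics
scene {'mtx': array([[492.519 ,   0.    , 274.6414],
       [  0.    , 492.519 , 210.0457],
       [  0.    ,   0.    ,   1.    ]]), 'R': array([[-0.7522,  0.6589, -0.0018],
       [ 0.4851,  0.5519, -0.6783],
       [-0.4459, -0.5111, -0.7348]]), 't': array([ 0.4638, -0.225 ,  1.7983])}
top {'mtx': array([[403.4066,   0.    , 278.3059],
       [  0.    , 403.4066, 212.8749],
       [  0.    ,   0.    ,   1.    ]]), 'R': array([[ 0.0622, -0.998 , -0.0056],
       [-0.9704, -0.0591, -0.2342],
       [ 0.2334,  0.02  , -0.9722]]), 't': array([-0.0294,  0.6389,  1.1432])}
{'mtx': array([[358.1369,   0.    , 279.3927],
       [  0.    , 358.1369, 207.6416],
       [  0.    ,   0.    ,   1.    ]]), 'tool_from_camera': array([[-0.    , -0.9649, -0.2627,  0.0682],
       [ 1.    ,  0.0002, -0.0008,  0.0008],
       [ 0.0008, -0.2627,  0.9649, -0.1419],
       [ 0.    ,  0.    ,  0.    ,  1.    ]])}
{'t': 0.1, 'qpos': array([-1.3611,  0.2458,  1.5589, -0.    ,  1.3387, -0.1741]), 'joint_velocities': array([ 0.0026,  0.0003, -0.0026,  0.0001, -0.0003,  0.0009]), 'tau': array([  0.0005, -43.0669, -32.7129,  -0.0001,   0.0028,   0.    ]), 'position': array([ 0.2433, -0.6022,  0.2303]), 'tcp_rot': array([ 0.9816,  0.1907, -0.    , -0.0009]), 'wrist_force': array([-1.0323, -0.38  ,  0.7488]), 'wrist_torque': array([ 0.0189, -0.0668, -0.0286]), 'gripper_force': 0.0, 'finger_gap': 0.08532769036813971}
```

View pics/top0.png

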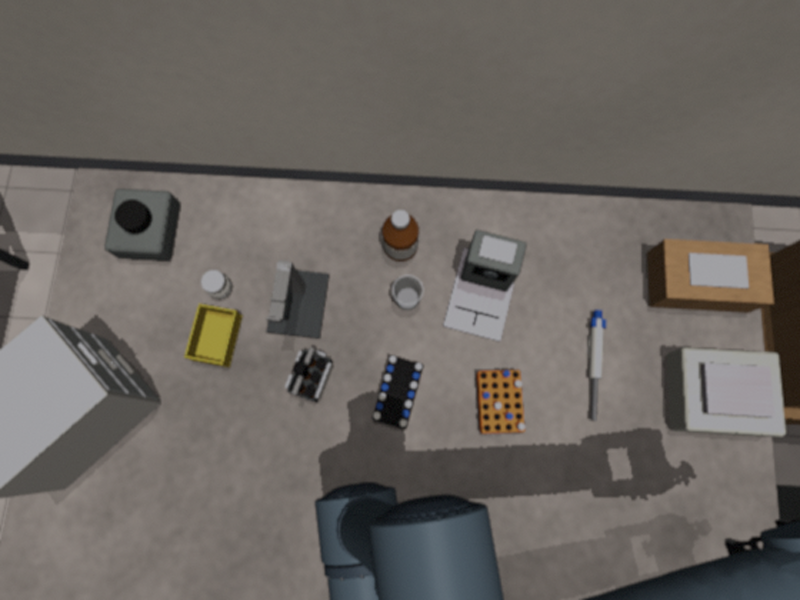

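View pics/scene0.png

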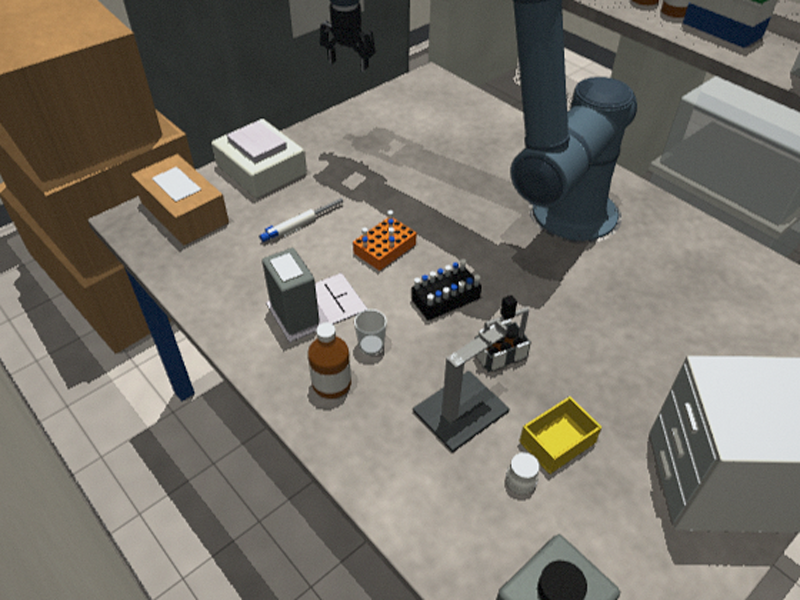

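The top view shows the carrier at about (310,375), the hook stand at (300,300) with its strip towards -y... and the reader at (490,265) with its base cross at (478,316). I'll enlarge these regions for reading pixels.

```bash
python3 - <<'E'
from cell import read_camera
import cv2,numpy as np
im=read_camera("top")[:,:,::-1]; s=read_camera("scene")[:,:,::-1]
def c(im,x0,y0,w,h,k):
    o=cv2.resize(im[y0:y0+h,x0:x0+w],None,fx=k,fy=k,interpolation=cv2.INTER_CUBIC)
    for i in range(0,w,10):
        cv2.putText(o,str(x0+i),(i*k,8),0,.3,(0,255,0)); cv2.line(o,(i*k,0),(i*k,4),(0,255,0))
    for i in range(10,h,10):
        cv2.putText(o,str(y0+i),(5,i*k+3),0,.3,(0,255,0)); cv2.line(o,(0,i*k),(4,i*k),(0,255,0))
    return o
cv2.imwrite("pics/crop1.png",np.hstack([c(im,180,180,66,100,6),c(im,305,150,66,100,6)]))
cv2.imwrite("pics/crop2.png",c(s,280,195,100,75,8))
E
```

```text
(no output)
```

View pics/crop1.png

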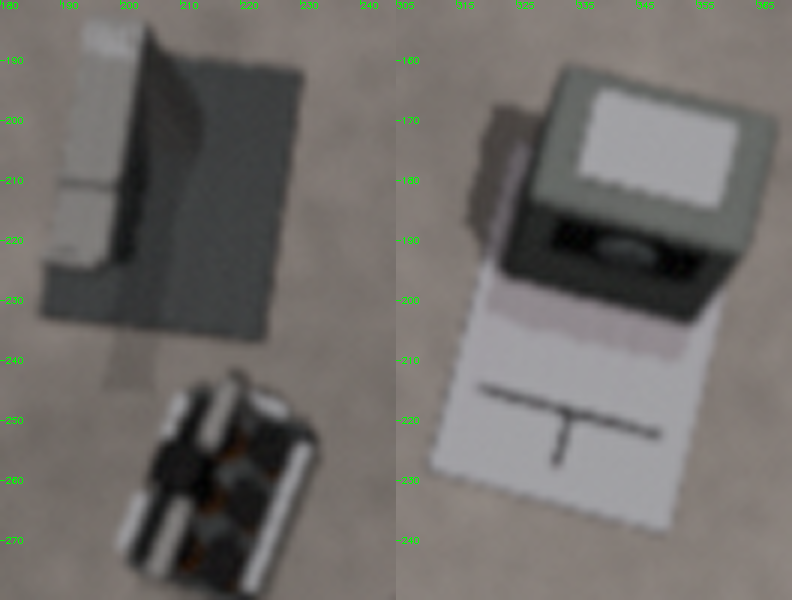

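```bash
cat > h.py <<'E'
from cell import arm, read_camera, camera_info
import numpy as np
from scipy.spatial.transform import Rotation as Rn
np.set_printoptions(precision=4,suppress=True)
def loc(uv,z,name="top",st=None):
    c=camera_info(name); uv=np.atleast_2d(uv).astype(float)
    d=np.c_[uv,np.ones(len(uv))]@np.linalg.inv(c["mtx"]).T
    if name=="wrist":
        T=c["tool_from_camera"]; R=Rn.from_quat(st["tcp_rot"]).as_matrix()
        o=R@T[:3,3]+st["position"]; d=d@(R@T[:3,:3]).T
    else: o=-c["R"].T@c["t"]; d=d@c["R"]
    return o+d*((z-o[2])/d[:,2])[:,None]
E
python3 - <<'E'
from h import *
L=lambda a:np.array(a)/6+[180-.4,180-.4]
Rr=lambda a:(np.array(a)-[396,0])/6+[305-.4,150-.4]
print("reader line/stem/front corners\n",loc(Rr([(480,386),(660,434),(570,411),(556,466),(432,466),(668,530)]),.006))
print("reader housing top corners\n",loc(Rr([(570,65),(776,118),(740,250),(532,198)]),.154))
print("hook base\n",loc(L([(303,70),(267,340),(40,318)]),.012))
print("hook strip: column top mid, lip mid top\n",loc(L([(115,37),(75,255)]),.19),loc(L([(75,252)]),.206))
p=loc(L([(308,440),(252,590)]),.057);print("plate one",p)
print("two plates",loc(L([(178,395),(128,545)]),.057))
print("grip top",loc(L([(183,466)]),.17))
E
```

```text
reader line/stem/front corners
 [[ 0.6606 -0.1174  0.006 ]
 [ 0.6403 -0.2135  0.006 ]
 [ 0.6498 -0.1656  0.006 ]
 [ 0.6196 -0.1591  0.006 ]
 [ 0.6156 -0.0938  0.006 ]
 [ 0.5889 -0.2188  0.006 ]]
reader housing top corners
 [[ 0.7872 -0.1426  0.154 ]
 [ 0.766  -0.2425  0.154 ]
 [ 0.6986 -0.2261  0.154 ]
 [ 0.7185 -0.1265  0.154 ]]
hook base
 [[0.7169 0.171  0.012 ]
 [0.5689 0.1766 0.012 ]
 [0.5733 0.2968 0.012 ]]
hook strip: column top mid, lip mid top
 [[0.6759 0.233  0.19  ]
 [0.572  0.2399 0.19  ]] [[0.5702 0.2363 0.206 ]]
plate one [[0.512  0.1445 0.057 ]
 [0.4363 0.1654 0.057 ]]
two plates [[0.5306 0.2118 0.057 ]
 [0.4544 0.2288 0.057 ]]
grip top [[0.482 0.185 0.17 ]]
```

View pics/crop2.png

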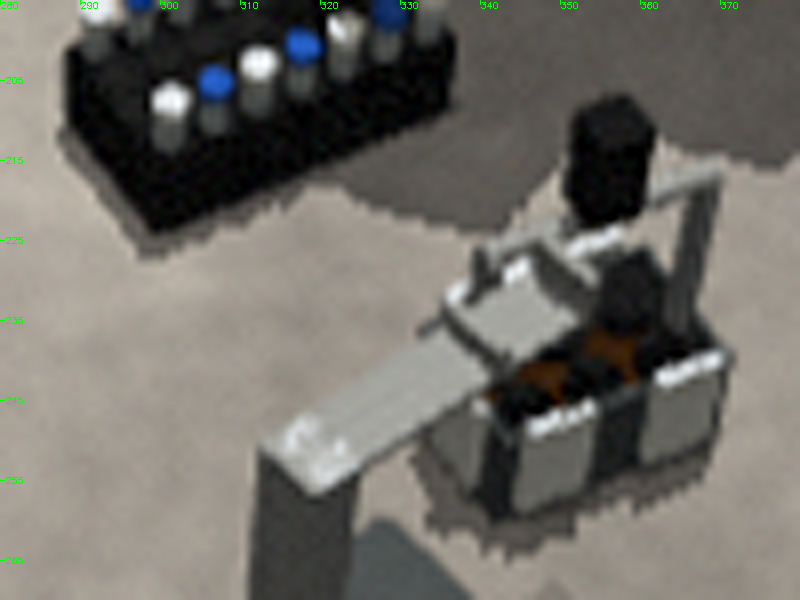

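Crop2 confirms that the two plates face +y (towards the hook column) and the post is intact over the bar at about (355,213). Now I'll move to a viewing pose near the reader.

{"fn": "step_arm", "kwargs": {"grip": [1,1,1,1,1], "slide": [[31.6,-18.4,-7.3],[31.6,-18.4,-7.3],[31.6,-18.4,-7.3],[31.6,-18.4,-7.3],[31.6,-18.4,-7.3]], "turn": [[0,0,0],[0,0,0],[0,0,0],[0,0,0],[0,0,0]]}}

```text
t: 0.62
position: [0.3561, -0.4567, 0.2679]
tcp_rot: [0.982, 0.19, -0.0, -0.0]
wrist_force: [0.8, 0.1, -0.5]
finger_gap: 0.0852
gripper_force: 0.0
```

{"fn": "step_arm", "kwargs": {"grip": [1,1,1,1,1], "slide": [[31.6,-18.4,-7.3],[31.6,-18.4,-7.3],[31.6,-18.4,-7.3],[31.6,-18.4,-7.3],[31.6,-18.4,-7.3]], "turn": [[0,0,0],[0,0,0],[0,0,0],[0,0,0],[0,0,0]]}}

```text
t: 1.03
position: [0.4682, -0.3121, 0.3046]
tcp_rot: [0.982, 0.191, 0.0, -0.0]
wrist_force: [0.8, 0.2, 1.0]
finger_gap: 0.0854
gripper_force: 0.0
```

{"fn": "step_arm", "kwargs": {"grip": [1,1,1,1,1], "slide": [[31.6,-18.4,-7.3],[31.6,-18.4,-7.3],[31.6,-18.4,-7.3],[31.6,-18.4,-7.3],[31.6,-18.4,-7.3]], "turn": [[0,0,0],[0,0,0],[0,0,0],[0,0,0],[0,0,0]]}}

```text
t: 1.45
position: [0.5803, -0.1676, 0.3411]
tcp_rot: [0.982, 0.191, -0.0, -0.0]
wrist_force: [0.3, 0.1, 0.2]
finger_gap: 0.0854
gripper_force: 0.0
```

{"fn": "step_arm", "kwargs": {"grip": [1,1,1], "slide": [[0,0,0],[0,0,0],[0,0,0]], "turn": [[0,0,0],[0,0,0],[0,0,0]]}}

```text
t: 1.7
position: [0.5793, -0.1693, 0.3403]
tcp_rot: [0.982, 0.191, -0.0, -0.0]
wrist_force: [-0.2, -1.3, 0.0]
finger_gap: 0.0855
gripper_force: 0.0
```

```bash
cat >> h.py <<'E'
import cv2, json
def snap(fn,crop=None,k=None):
    st=arm.observe(); im=read_camera("wrist"); s={"position":list(map(float,st["position"])),"tcp_rot":list(map(float,st["tcp_rot"]))}
    json.dump(s,open(fn+".json","w")); cv2.imwrite(fn+".raw.png",im[:,:,::-1])
    cv2.imwrite(fn+".png",cv2.resize(im[:,:,::-1],(800,600),interpolation=cv2.INTER_CUBIC)); print(st["t"],s,st["qpos"])
E
python3 -c "
from h import *; snap('pics/w1')"
```

```text
1.7 {'position': [0.5793216833659366, -0.16929911991022503, 0.34027314233628647], 'tcp_rot': [0.9816128327252136, 0.19088220295227368, -0.0004619036500183882, -0.00013367979212529485]} [-0.4718  0.0691  1.5575 -0.0004  1.5159  0.7149]
```

View pics/w1.png

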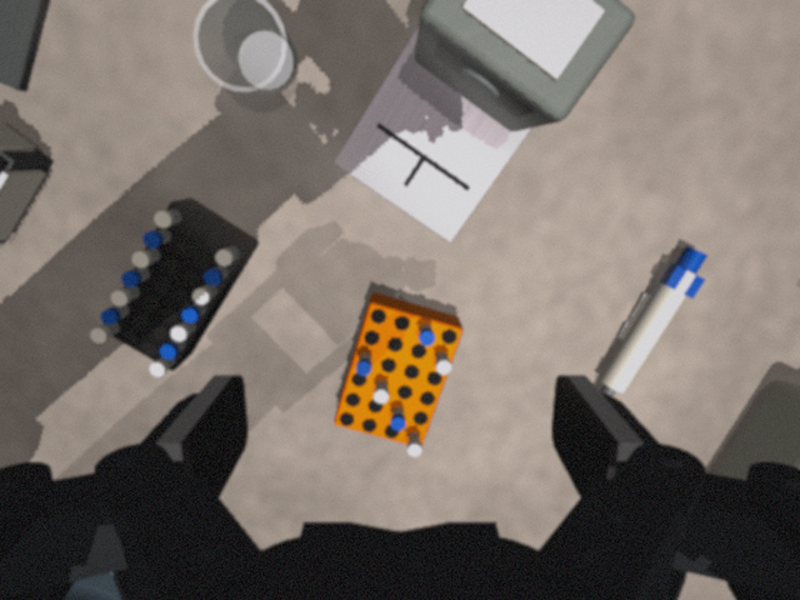

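```bash
python3 - <<'E'
from h import *
st=json.load(open('pics/w1.json'))
s=lambda a:np.array(a)*.7-.15
print(loc(s([(378,125),(468,188),(423,156.5),(406,185),(337,162),(452,241)]),.006,"wrist",st))
print("beaker rim",loc(s([(240,41)]),.08,"wrist",st))
E
```

```text
[[ 0.6611 -0.1161  0.006 ]
 [ 0.641  -0.2121  0.006 ]
 [ 0.6512 -0.1634  0.006 ]
 [ 0.6223 -0.1587  0.006 ]
 [ 0.6178 -0.0935  0.006 ]
 [ 0.591  -0.218   0.006 ]]
beaker rim [[ 0.6745 -0.0079  0.08  ]]
```

{"fn": "step_arm", "kwargs": {"grip": [1,1,1,1,1], "slide": [[0,0,0],[0,0,0],[0,0,0],[0,0,0],[0,0,0]], "turn": [[0,0,-0.118],[0,0,-0.118],[0,0,-0.118],[0,0,-0.118],[0,0,-0.118]]}}

```text
t: 2.17
position: [0.5787, -0.1707, 0.3403]
tcp_rot: [0.883, 0.469, -0.0, -0.0]
wrist_force: [0.8, -0.0, -0.3]
finger_gap: 0.0853
gripper_force: 0.0
```

{"fn": "step_arm", "kwargs": {"grip": [1,1,1], "slide": [[0,0,0],[0,0,0],[0,0,0]], "turn": [[0,0,-0.118],[0,0,-0.118],[0,0,-0.118]]}}

```text
t: 2.42
position: [0.5787, -0.1707, 0.3403]
tcp_rot: [0.787, 0.618, -0.0, -0.0]
wrist_force: [0.2, 0.7, 0.5]
finger_gap: 0.0856
gripper_force: 0.0
```

{"fn": "step_arm", "kwargs": {"grip": [1,1,1,1,1], "slide": [[32.1,-17.9,1],[32.1,-17.9,1],[32.1,-17.9,1],[32.1,-17.9,1],[32.1,-17.9,1]], "turn": [[0,0,0],[0,0,0],[0,0,0],[0,0,0],[0,0,0]]}}

```text
t: 2.83
position: [0.5301, 0.008, 0.3353]
tcp_rot: [0.789, 0.615, -0.0, -0.0]
wrist_force: [-0.6, 0.9, 0.4]
finger_gap: 0.0856
gripper_force: 0.0
```

{"fn": "step_arm", "kwargs": {"grip": [1,1,1,1,1], "slide": [[32.1,-17.9,1],[32.1,-17.9,1],[32.1,-17.9,1],[32.1,-17.9,1],[32.1,-17.9,1]], "turn": [[0,0,0],[0,0,0],[0,0,0],[0,0,0],[0,0,0]]}}

```text
t: 3.25
position: [0.4823, 0.1855, 0.3305]
tcp_rot: [0.788, 0.615, -0.0, 0.0]
wrist_force: [0.3, 0.4, -0.2]
finger_gap: 0.0855
gripper_force: 0.0
```

{"fn": "step_arm", "kwargs": {"grip": [1,1,1], "slide": [[0,0,0],[0,0,0],[0,0,0]], "turn": [[0,0,0],[0,0,0],[0,0,0]]}}

```text
t: 3.5
position: [0.4832, 0.1842, 0.3305]
tcp_rot: [0.788, 0.616, -0.0, 0.0]
wrist_force: [1.0, 1.0, 0.0]
finger_gap: 0.0853
gripper_force: 0.0
```

```bash
python3 -c "
from h import *; snap('pics/w2')"
```

```text
3.5 {'position': [0.483181270746349, 0.18418507048613975, 0.33052657328366825], 'tcp_rot': [0.7880274393803852, 0.615640031590745, -0.0002985347896065896, 0.00013100961436462717]} [ 0.1449 -0.1391  1.7776 -0.0005  1.5035  0.3894]
```

View pics/w2.png

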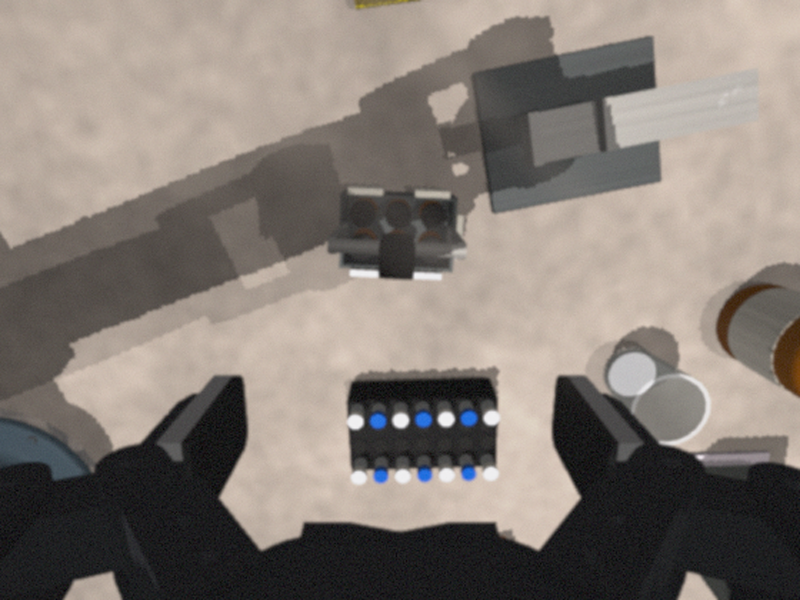

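The view shows the carrier centred near (400,235), its post top at (398,262), and the hook's lip end at (530,140) with the column at (745,95). I'll enlarge it.

```bash
python3 - <<'E'
import cv2,numpy as np
im=cv2.imread('pics/w2.raw.png')
a=cv2.resize(im[122:202,222:334],None,fx=5,fy=5,interpolation=cv2.INTER_CUBIC)[:, :560]
b=cv2.resize(im[20:155,325:540],None,fx=3.7,fy=3.7,interpolation=cv2.INTER_CUBIC)
a=cv2.resize(im[122:202,222:334],None,fx=7,fy=7,interpolation=cv2.INTER_CUBIC)
cv2.imwrite('pics/c3.png',a); cv2.imwrite('pics/c4.png',b); print(a.shape,b.shape)
E
```

```text
(560, 784, 3) (500, 796, 3)
```

View pics/c3.png

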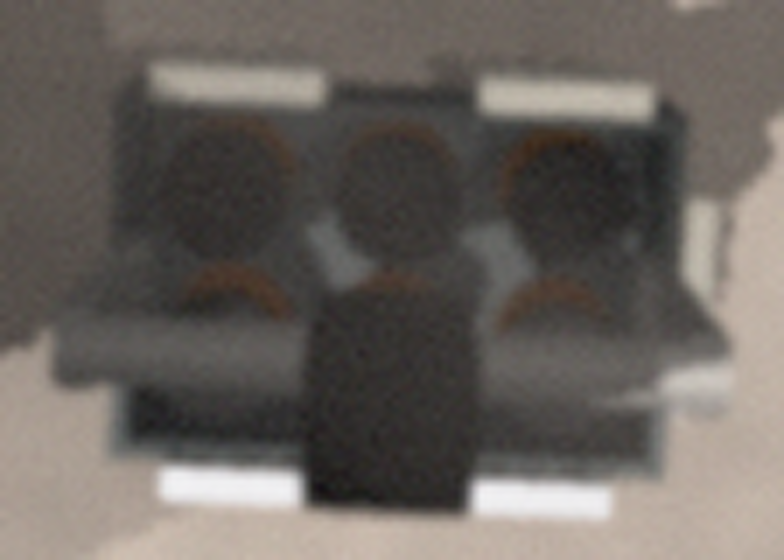

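View pics/c4.png

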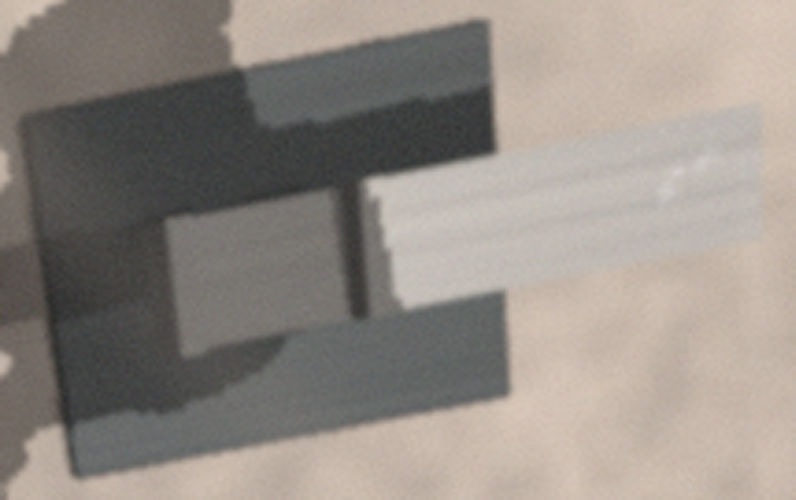

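```bash
python3 - <<'E'
from h import *
st=json.load(open('pics/w2.json'))
A=lambda a:np.array(a)/7+[222-.43,122-.43]
B=lambda a:np.array(a)/3.7+[325-.36,20-.36]
l=lambda p,z:loc(p,z,"wrist",st)
p=l(A([(150,63),(656,79)]),.057);q=l(A([(160,503),(612,518)]),.057)
for v in(p,q):print(v,v.mean(0),np.arctan2(*(v[1]-v[0])[[1,0]]),np.linalg.norm(v[1]-v[0]))
print("c",(p.mean(0)+q.mean(0))/2)
g=l(A([(305,505),(467,512)]),.17);print("post -y edge",g,g.mean(0))
print("post edges at top")
b=l(B([(22,118),(78,478),(510,393),(488,18)]),.012);print("base",b)
print("col end",l(B([(762,105),(765,238)]),.19))
for z in(.185,.19,.206):print("lip",z,l(B([(165,220),(183,357)]),z))
print("stop line",l(B([(335,185),(352,315),(358,182),(368,315)]),.19),l(B([(358,182),(368,315)]),.2))
# projection of model for hypothesis
E
```

```text
[[0.4556 0.2369 0.057 ]
 [0.5347 0.2146 0.057 ]] [0.4952 0.2258 0.057 ] -0.27543112352079785 0.08219947314569487
[[0.4377 0.166  0.057 ]
 [0.5116 0.1448 0.057 ]] [0.4746 0.1554 0.057 ] -0.27855694232577105 0.07690555701173908
c [0.4849 0.1906 0.057 ]
post -y edge [[0.4723 0.1839 0.17  ]
 [0.4915 0.1782 0.17  ]] [0.4819 0.1811 0.17  ]
post edges at top
base [[0.5766 0.2992 0.012 ]
 [0.5717 0.182  0.012 ]
 [0.7194 0.1746 0.012 ]
 [0.7256 0.2923 0.012 ]]
col end [[0.6894 0.2468 0.19  ]
 [0.6884 0.2215 0.19  ]]
lip 0.185 [[0.5727 0.2543 0.185 ]
 [0.5715 0.2265 0.185 ]]
lip 0.19 [[0.5714 0.2542 0.19  ]
 [0.5703 0.2269 0.19  ]]
lip 0.206 [[0.5674 0.2539 0.206 ]
 [0.5664 0.2282 0.206 ]]
stop line [[0.6056 0.2525 0.19  ]
 [0.6053 0.2268 0.19  ]
 [0.6101 0.2519 0.19  ]
 [0.6085 0.226  0.19  ]] [[0.6063 0.2518 0.2   ]
 [0.6047 0.2268 0.2   ]]
```

{"fn": "step_arm", "kwargs": {"grip": [1,1,1,1,1], "slide": [[4,30,16.7],[4,30,16.7],[4,30,16.7],[0,0,0],[0,0,0]], "turn": [[0,0,0],[0,0,0],[0,0,0],[0,0,0],[0,0,0]]}}

```text
t: 3.97
position: [0.5738, 0.173, 0.2782]
tcp_rot: [0.789, 0.615, -0.002, -0.001]
wrist_force: [0.0, 0.3, 0.2]
finger_gap: 0.0857
gripper_force: 0.0
```

```bash
python3 - <<'E'
from h import *
snap('pics/w3')
st=json.load(open('pics/w3.json'));c=camera_info("wrist");T=c["tool_from_camera"];R=Rn.from_quat(st["tcp_rot"]).as_matrix()
def proj(P):
    X=T[:3,:3].T@(R.T@(np.array(P)-st["position"])-T[:3,3]); x=c["mtx"]@X; return x[:2]/x[2]
for P in[(.567,.238,.206),(.59,.237,.19),(.69,.234,.19)]:print(proj(P))
im=cv2.imread('pics/w3.raw.png'); u,v=proj((.625,.236,.19)); x0,y0=int(u)-125,int(v)-60
x0=min(max(x0,0),560-250);y0=max(y0,0)
cr=im[y0:y0+130,x0:x0+250]; print(x0,y0,cr.shape)
o=cv2.resize(cr,None,fx=3.2,fy=3.2,interpolation=cv2.INTER_CUBIC)
o=cv2.convertScaleAbs(o,alpha=1.4); cv2.imwrite('pics/c5.png',o)
E
```

```text
3.9667 {'position': [0.5737875447024069, 0.17300528523772968, 0.2781678716493345], 'tcp_rot': [0.7887528522845595, 0.6147057719045806, -0.0020601817874787583, -0.0012278644746572833]} [ 0.1039  0.0948  1.6416 -0.0001  1.41    0.3507]
[238.198  120.0189]
[277.2691 111.582 ]
[439.1417  74.6549]
207 38 (130, 250, 3)
```

View pics/c5.png

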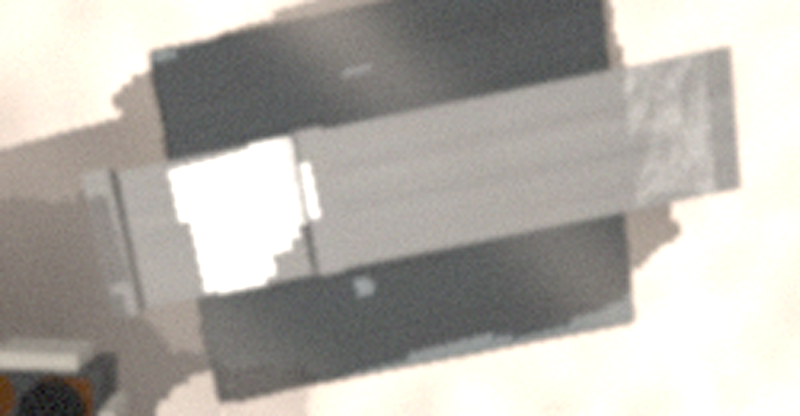

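```bash
python3 - <<'E'
from h import *
st=json.load(open('pics/w3.json'))
B=lambda a:np.array(a)/3.2+[207-.34,38-.34]
l=lambda p,z:loc(p,z,"wrist",st)
print("lip outer top",l(B([(84,178),(110,310)]),.206))
print("lip inner left edge @206",l(B([(112,172),(136,305)]),.206),"right edge@190",l(B([(120,170),(144,303)]),.19))
print("stop left@190",l(B([(294,137),(313,272)]),.19),"right@200",l(B([(300,135),(318,270)]),.2))
print("far end@190",l(B([(730,48),(740,187)]),.19))
print("base",l(B([(152,50),(218,400),(632,320),(607,0)]),.012))
E
```

```text
lip outer top [[0.5681 0.253  0.206 ]
 [0.5663 0.2296 0.206 ]]
lip inner left edge @206 [[0.5732 0.2527 0.206 ]
 [0.5712 0.2293 0.206 ]] right edge@190 [[0.5734 0.2539 0.19  ]
 [0.5713 0.2287 0.19  ]]
stop left@190 [[0.607  0.2515 0.19  ]
 [0.6048 0.2264 0.19  ]] right@200 [[0.6075 0.251  0.2   ]
 [0.6053 0.227  0.2   ]]
far end@190 [[0.6891 0.2469 0.19  ]
 [0.6877 0.2218 0.19  ]]
base [[0.579  0.3002 0.012 ]
 [0.5715 0.1826 0.012 ]
 [0.7189 0.1745 0.012 ]
 [0.727  0.2784 0.012 ]]
```

The crop clearly shows the lip inner face at X≈(115–140) and the stop at (295–315), so the trough is about 34 mm wide, centred at (0.589, 0.240). Going to the post.

{"fn": "step_arm", "kwargs": {"grip": [1,1,1,1,1], "slide": [[-2.1,-30.1,20],[-2.1,-30.1,20],[-2.1,-30.1,20],[0,0,0],[0,0,20]], "turn": [[0,0,0],[0,0,0],[0,0,0],[0,0,0.028],[0,0,0]]}}

```text
t: 4.43
position: [0.4837, 0.1912, 0.2039]
tcp_rot: [0.796, 0.605, 0.003, 0.002]
wrist_force: [0.1, 0.1, 1.1]
finger_gap: 0.0855
gripper_force: 0.0
```

{"fn": "step_arm", "kwargs": {"grip": [1,1,1,1,1], "slide": [[0,0,20],[0,0,20],[0,0,19],[0,0,0],[0,0,0]], "turn": [[0,0,0],[0,0,0],[0,0,0],[0,0,0],[0,0,0]]}}

```text
t: 4.85
position: [0.4838, 0.1906, 0.1426]
tcp_rot: [0.796, 0.605, 0.0, 0.0]
wrist_force: [-1.2, 0.2, 0.8]
finger_gap: 0.0857
gripper_force: 0.0
```

{"fn": "step_arm", "kwargs": {"grip": [0,0,0,0,0], "slide": [[0,0,0],[0,0,0],[0,0,0],[0,0,0],[0,0,0]], "turn": [[0,0,0],[0,0,0],[0,0,0],[0,0,0],[0,0,0]], "force": 80}}

```text
t: 5.27
position: [0.4845, 0.191, 0.1424]
tcp_rot: [0.796, 0.605, 0.001, 0.0]
wrist_force: [0.2, -0.2, 1.0]
finger_gap: 0.0254
gripper_force: 0.0
```

{"fn": "step_arm", "kwargs": {"grip": [0,0,0,0,0], "slide": [[0,0,0],[0,0,0],[0,0,0],[0,0,0],[0,0,0]], "turn": [[0,0,0],[0,0,0],[0,0,0],[0,0,0],[0,0,0]]}}

```text
t: 5.68
position: [0.4842, 0.1911, 0.1424]
tcp_rot: [0.796, 0.605, 0.0, -0.0]
wrist_force: [-3.8, -0.2, 5.9]
finger_gap: 0.0208
gripper_force: 79.0
```

{"fn": "step_arm", "kwargs": {"grip": [0,0,0,0,0], "slide": [[0,0,-10],[0,0,-20],[0,0,-25],[0,0,-25],[0,0,-25]], "turn": [[0,0,0],[0,0,0],[0,0,0],[0,0,0],[0,0,0]]}}

```text
t: 6.1
position: [0.4835, 0.1908, 0.2472]
tcp_rot: [0.796, 0.605, -0.001, -0.0]
wrist_force: [1.0, -0.3, -3.1]
finger_gap: 0.0206
gripper_force: 78.6
```

{"fn": "step_arm", "kwargs": {"grip": [0,0,0,0,0], "slide": [[0,0,-25],[-10,7.3,0],[-20,14.6,0],[-25,18.3,0],[-25,18.3,0]], "turn": [[0,0,0],[0,0,0],[0,0,0],[0,0,0],[0,0,0]]}}

```text
t: 6.52
position: [0.5187, 0.0969, 0.2703]
tcp_rot: [0.796, 0.606, -0.001, -0.0]
wrist_force: [0.0, -0.5, -3.1]
finger_gap: 0.0206
gripper_force: 78.7
```

{"fn": "step_arm", "kwargs": {"grip": [0,0,0,0,0], "slide": [[-25,18.3,0],[-25,18.3,0],[-25,18.3,0],[-25,18.3,0],[-25,18.3,0]], "turn": [[0,0,0],[0,0,0],[0,0,0],[0,0,0],[0,0,0]]}}

```text
t: 6.93
position: [0.5733, -0.0488, 0.2698]
tcp_rot: [0.796, 0.605, -0.001, -0.001]
wrist_force: [-0.4, 0.6, -3.3]
finger_gap: 0.0209
gripper_force: 78.7
```

{"fn": "step_arm", "kwargs": {"grip": [0,0,0,0,0], "slide": [[-25,18.3,0],[-25,18.3,0],[-25,18.3,0],[-15,10.9,0],[-5,3.6,0]], "turn": [[0,0,0],[0,0,0],[0,0,0],[0,0,0],[0,0,0]]}}

```text
t: 7.35
position: [0.6149, -0.1603, 0.2695]
tcp_rot: [0.797, 0.604, -0.001, -0.001]
wrist_force: [0.2, -0.9, -3.2]
finger_gap: 0.0207
gripper_force: 78.7
```

```bash
python3 -c "
from h import *
s=arm.observe();print(s['t'],s['position'],Rn.from_quat(s['tcp_rot']).as_matrix(),s['qpos'],s['finger_gap'],s['wrist_force'],s['wrist_torque'])"
```

```text
7.35 [ 0.6149 -0.1603  0.2695] [[ 0.2709  0.9626 -0.0025]
 [ 0.9626 -0.2709  0.    ]
 [-0.0007 -0.0024 -1.    ]] [-0.4327  0.1842  1.5584 -0.0011  1.4012 -0.1582] 0.02074241299536935 [ 0.216  -0.9038 -3.1817] [-0.0428  0.0209  0.0363]
```

{"fn": "step_arm", "kwargs": {"grip": [0,0,0,0,0], "slide": [[0,0,0],[0,0,0],[0,0,0],[0,0,0],[0,0,0]], "turn": [[0,0,-0.06],[0,0,-0.12],[0,0,-0.12],[0,0,-0.12],[0,0,-0.12]]}}

```text
t: 7.77
position: [0.6144, -0.1564, 0.2701]
tcp_rot: [0.603, 0.797, -0.0, -0.001]
wrist_force: [0.2, -0.9, -2.9]
finger_gap: 0.0208
gripper_force: 78.8
```

{"fn": "step_arm", "kwargs": {"grip": [0,0,0,0,0], "slide": [[0,0,0],[0,0,0],[0,0,0],[0,0,0],[0,0,0]], "turn": [[0,0,-0.12],[0,0,-0.12],[0,0,-0.12],[0,0,-0.12],[0,0,-0.12]]}}

```text
t: 8.18
position: [0.6144, -0.1563, 0.2701]
tcp_rot: [0.341, 0.94, 0.0, -0.001]
wrist_force: [0.2, -0.3, -3.2]
finger_gap: 0.0208
gripper_force: 78.8
```

{"fn": "step_arm", "kwargs": {"grip": [0,0,0,0,0], "slide": [[0,0,0],[0,0,0],[0,0,10],[0,0,18],[0,0,18]], "turn": [[0,0,-0.12],[0,0,-0.12],[0,0,-0.12],[0,0,-0.12],[0,0,-0.013]]}}

```text
t: 8.6
position: [0.6149, -0.1565, 0.2247]
tcp_rot: [0.102, 0.995, 0.0, -0.0]
wrist_force: [-0.1, 0.6, -2.9]
finger_gap: 0.0206
gripper_force: 78.8
```

{"fn": "step_arm", "kwargs": {"grip": [0,0,0,0], "slide": [[0,0,0],[0,0,0],[0,0,0],[0,0,0]], "turn": [[0,0,0],[0,0,0],[0,0,0],[0,0,0]]}}

```text
t: 8.93
position: [0.6159, -0.1571, 0.2272]
tcp_rot: [0.104, 0.995, -0.0, 0.001]
wrist_force: [-0.0, 0.4, -3.0]
finger_gap: 0.0205
gripper_force: 78.7
```

```bash
cat >> h.py <<'E'
def rep(th=None,xy=None,z=None):
    s=arm.observe();R=Rn.from_quat(s['tcp_rot']).as_matrix();ph=np.arctan2(R[1,1],R[0,1]);print(s['t'],s['position'],'phi',ph,'down',R[:,2],s['qpos'],s['finger_gap'],s['wrist_force'])
    if xy is not None: print('slide mm',R.T@(np.r_[xy,z]-s['position'])*1000,'turn z',-(th-ph))
E
python3 - <<'E'
from h import *
rep(1.362,[.6156,-.1573],.2234)
snap('pics/w4'); s=read_camera("scene"); t=read_camera("top"); cv2.imwrite('pics/s4.raw.png',s[:,:,::-1]);cv2.imwrite('pics/t4.raw.png',t[:,:,::-1])
w=cv2.imread('pics/w4.raw.png')
c=camera_info("top");
def pr(P,n):
    c=camera_info(n);x=c["mtx"]@(c["R"]@np.array(P)+c["t"]);return x[:2]/x[2]
print(pr([.63,-.16,.12],"top"),pr([.63,-.16,.12],"scene"))
u,v=map(int,pr([.65,-.16,.12],"top"));A=cv2.resize(t[v-50:v+50,u-60:u+60,::-1],(400,333),interpolation=cv2.INTER_CUBIC)
u2,v2=map(int,pr([.64,-.16,.12],"scene"));B=cv2.resize(s[v2-50:v2+50,u2-60:u2+60,::-1],(400,333),interpolation=cv2.INTER_CUBIC)
C=cv2.resize(w,(356,267))
o=np.zeros((600,800,3),np.uint8);o[:333,:400]=A;o[:333,400:]=B;o[333:,:356]=C;cv2.imwrite('pics/v4.png',o);print(u,v,u2,v2)
E
```

```text
8.9333 [ 0.6159 -0.1571  0.2272] phi 1.3618138609280963 down [ 0.0021 -0.0009 -1.    ] [-0.4278  0.2142  1.6019  0.      1.3232 -1.7896] 0.020465678506138993 [-0.0062  0.4422 -2.9809]
slide mm [ 0.2073 -0.2894  3.7785] turn z -0.0001861390719037903
8.9333 {'position': [0.6158548600388463, -0.15705635859168576, 0.22717878072153522], 'tcp_rot': [0.10430084593211317, 0.9945451190873614, -0.00036055717453834066, 0.0010998344765174547]} [-0.4278  0.2142  1.6019  0.      1.3232 -1.7896]
[336.4773 215.9367] [236.9284 181.0017]
336 209 234 182
```

View pics/v4.png

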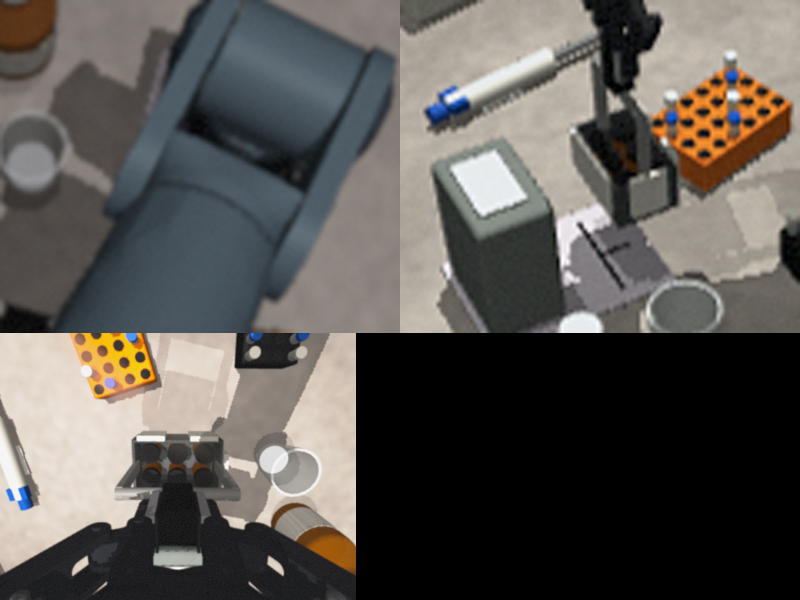

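The carrier hangs upright, with the wide plate facing the window and above the cross. It sits 3.7 mm high, so I'll lower it and hold.

{"fn": "step_arm", "kwargs": {"grip": [0,0,0,0,0], "slide": [[0,0,3.7],[0,0,0],[0,0,0],[0,0,0],[0,0,0]], "turn": [[0,0,0],[0,0,0],[0,0,0],[0,0,0],[0,0,0]]}}

```text
t: 9.5
position: [0.6152, -0.1569, 0.222]
tcp_rot: [0.104, 0.995, 0.0, 0.0]
wrist_force: [0.1, 0.8, -3.3]
finger_gap: 0.0208
gripper_force: 78.7
```

```bash
python3 - <<'E'
from h import *
rep(1.362,[.6156,-.1573],.2234)
w=cv2.cvtColor(cv2.imread('pics/w4.raw.png'),cv2.COLOR_BGR2GRAY)
c=camera_info("wrist");T=c["tool_from_camera"]
# carrier in tool: cx=+tool y, cy=+tool x, z: tool z = .1424-z
def P(cx,cy,z):
    X=T[:3,:3].T@(np.array([cy,cx,.1424-z])-T[:3,3]);x=c["mtx"]@X;return x[:2]/x[2]
for q in[(-.04,.036,.057),(.04,.036,.057),(-.04,.031,.057),(.04,.031,.057)]:print(P(*q))
n,l,s,ce=cv2.connectedComponentsWithStats((w[150:180,195:370]>170).astype(np.uint8))
print([(r+np.array([195,150,0,0,0])).tolist() for r in s[1:] if r[4]>40])
E
```

```text
9.5 [ 0.6152 -0.1569  0.222 ] phi 1.3619804260449357 down [ 0.  0. -1.] [-0.4279  0.2184  1.6065  0.      1.3166 -1.7899] 0.020751600897420758 [ 0.0979  0.7992 -3.3354]
slide mm [-0.4421 -0.3494 -1.3747] turn z -1.9573955064355886e-05
[215.4244 156.9711]
[341.6834 156.9442]
[215.7951 164.8327]
[341.3231 164.8024]
[[195, 150, 138, 30, 1562], [299, 162, 17, 9, 140]]
```

{"fn": "step_arm", "kwargs": {"grip": [0,0,0,0,0], "slide": [[0,0,-1],[0,0,0],[0,0,0],[0,0,0],[0,0,0]], "turn": [[0,0,0],[0,0,0],[0,0,0],[0,0,0],[0,0,0]]}}

```text
t: 9.92
position: [0.6153, -0.1568, 0.223]
tcp_rot: [0.104, 0.995, 0.0, 0.0]
wrist_force: [-0.6, 0.7, -2.8]
finger_gap: 0.0212
gripper_force: 78.7
```

{"fn": "step_arm", "kwargs": {"grip": [0,0,0,0,0], "slide": [[0,0,0],[0,0,0],[0,0,0],[0,0,0],[0,0,0]], "turn": [[0,0,0],[0,0,0],[0,0,0],[0,0,0],[0,0,0]]}}

```text
t: 10.33
position: [0.6152, -0.1568, 0.223]
tcp_rot: [0.104, 0.995, 0.0, -0.0]
wrist_force: [0.5, 0.5, -2.3]
finger_gap: 0.0211
gripper_force: 78.7
```

{"fn": "step_arm", "kwargs": {"grip": [0,0,0,0,0], "slide": [[0,0,0],[0,0,0],[0,0,0],[0,0,0],[0,0,0]], "turn": [[0,0,0],[0,0,0],[0,0,0],[0,0,0],[0,0,0]]}}

```text
t: 10.75
position: [0.6152, -0.1569, 0.223]
tcp_rot: [0.104, 0.995, -0.0, 0.0]
wrist_force: [0.1, 0.7, -1.9]
finger_gap: 0.0209
gripper_force: 78.7
```

{"fn": "step_arm", "kwargs": {"grip": [0,0,0,0,0], "slide": [[0,0,0],[0,0,0],[0,0,0],[0,0,0],[0,0,0]], "turn": [[0,0,0],[0,0,0],[0,0,0],[0,0,0],[0,0,0]]}}

```text
t: 11.17
position: [0.6152, -0.1568, 0.223]
tcp_rot: [0.104, 0.995, -0.0, -0.0]
wrist_force: [0.2, -0.5, -3.6]
finger_gap: 0.0209
gripper_force: 78.7
```

```bash
python3 - <<'E'
from h import *
r=-.209
rep(r,np.array([.6508,-.1648])-.053*np.array([np.cos(r),np.sin(r)]),.2234)
E
```

```text
11.1667 [ 0.6152 -0.1568  0.223 ] phi 1.3620491371154924 down [-0. -0. -1.] [-0.4279  0.2176  1.6057 -0.      1.3183 -1.7899] 0.020858393686395346 [ 0.2414 -0.4605 -3.5649]
slide mm [16.5565 -0.4053 -0.4187] turn z 1.5710491371154924
```

{"fn": "step_arm", "kwargs": {"grip": [0,0,0,0,0], "slide": [[8.3,-0.2,-0.2],[8.3,-0.2,-0.2],[0,0,0],[0,0,0],[0,0,0]], "turn": [[0,0,0],[0,0,0.06],[0,0,0.12],[0,0,0.12],[0,0,0.12]]}}

```text
t: 11.58
position: [0.5983, -0.1536, 0.2235]
tcp_rot: [0.312, 0.95, -0.0, -0.0]
wrist_force: [-0.3, 0.1, -2.1]
finger_gap: 0.021
gripper_force: 78.6
```

{"fn": "step_arm", "kwargs": {"grip": [0,0,0,0,0], "slide": [[0,0,0],[0,0,0],[0,0,0],[0,0,0],[0,0,0]], "turn": [[0,0,0.12],[0,0,0.12],[0,0,0.12],[0,0,0.12],[0,0,0.12]]}}

```text
t: 12.0
position: [0.5983, -0.1536, 0.2234]
tcp_rot: [0.579, 0.815, -0.0, -0.0]
wrist_force: [1.2, -1.3, -3.1]
finger_gap: 0.0207
gripper_force: 78.6
```

{"fn": "step_arm", "kwargs": {"grip": [0,0,0,0,0], "slide": [[0,0,0],[0,0,0],[0,0,0],[0,0,0],[0,0,0]], "turn": [[0,0,0.12],[0,0,0.12],[0,0,0.12],[0,0,0.12],[0,0,0.071]]}}

```text
t: 12.42
position: [0.5983, -0.1537, 0.2234]
tcp_rot: [0.779, 0.627, -0.0, -0.0]
wrist_force: [-0.2, -0.7, -3.2]
finger_gap: 0.0209
gripper_force: 78.6
```

{"fn": "step_arm", "kwargs": {"grip": [0,0,0,0,0], "slide": [[0,0,0],[0,0,0],[0,0,0],[0,0,0],[0,0,0]], "turn": [[0,0,0],[0,0,0],[0,0,0],[0,0,0],[0,0,0]]}}

```text
t: 12.83
position: [0.5988, -0.1538, 0.2234]
tcp_rot: [0.777, 0.63, -0.0, -0.0]
wrist_force: [-0.8, 0.5, -2.8]
finger_gap: 0.021
gripper_force: 78.7
```

```bash
python3 - <<'E'
from h import *
r=-.209
rep(r,np.array([.6508,-.1648])-.053*np.array([np.cos(r),np.sin(r)]),.2234)
s=read_camera("scene");cv2.imwrite('pics/s5.raw.png',s[:,:,::-1])
E
```

```text
12.8333 [ 0.5988 -0.1538  0.2234] phi -0.2083049245251249 down [-0.  0. -1.] [-0.4345  0.1791  1.6494  0.      1.3131 -0.2262] 0.02104111514656165 [-0.7782  0.5276 -2.7646]
slide mm [ 0.009   0.1344 -0.0074] turn z 0.0006950754748751009
```

{"fn": "step_arm", "kwargs": {"grip": [0,0,0,0,0], "slide": [[0,0,0],[0,0,0],[0,0,0],[0,0,0],[0,0,0]], "turn": [[0,0,0],[0,0,0],[0,0,0],[0,0,0],[0,0,0]]}}

```text
t: 13.3
position: [0.5989, -0.1538, 0.2234]
tcp_rot: [0.777, 0.63, 0.0, 0.0]
wrist_force: [-0.3, 0.4, -3.1]
finger_gap: 0.0207
gripper_force: 78.7
```

{"fn": "step_arm", "kwargs": {"grip": [0,0,0,0,0], "slide": [[0,0,0],[0,0,0],[0,0,0],[0,0,0],[0,0,0]], "turn": [[0,0,0],[0,0,0],[0,0,0],[0,0,0],[0,0,0]]}}

```text
t: 13.72
position: [0.5989, -0.1538, 0.2234]
tcp_rot: [0.777, 0.629, -0.0, -0.0]
wrist_force: [0.1, -0.1, -2.3]
finger_gap: 0.0207
gripper_force: 78.7
```

{"fn": "step_arm", "kwargs": {"grip": [0,0,0,0,0], "slide": [[0,0,0],[0,0,0],[0,0,0],[0,0,0],[0,0,0]], "turn": [[0,0,0],[0,0,0],[0,0,0],[0,0,0],[0,0,0]]}}

```text
t: 14.13
position: [0.5989, -0.1538, 0.2234]
tcp_rot: [0.777, 0.629, 0.0, 0.0]
wrist_force: [-0.0, 0.2, -2.7]
finger_gap: 0.0204
gripper_force: 78.7
```

{"fn": "step_arm", "kwargs": {"grip": [0,0,0,0,0], "slide": [[0,0,0],[0,0,0],[0,0,0],[0,0,0],[0,0,0]], "turn": [[0,0,0.06],[0,0,0.12],[0,0,0.12],[0,0,0.12],[0,0,0.12]]}}

```text
t: 14.55
position: [0.5989, -0.1538, 0.2234]
tcp_rot: [0.918, 0.397, -0.0, -0.0]
wrist_force: [0.2, 0.2, -3.4]
finger_gap: 0.021
gripper_force: 78.6
```

{"fn": "step_arm", "kwargs": {"grip": [0,0,0,0,0], "slide": [[0,0,0],[0,0,0],[0,0,0],[0,0,0],[0,0,0]], "turn": [[0,0,0.12],[0,0,0.12],[0,0,0.12],[0,0,0.12],[0,0,0.12]]}}

```text
t: 14.97
position: [0.5989, -0.1538, 0.2234]
tcp_rot: [0.994, 0.108, 0.0, 0.0]
wrist_force: [-0.8, -0.3, -2.7]
finger_gap: 0.0206
gripper_force: 78.6
```

{"fn": "step_arm", "kwargs": {"grip": [0,0,0,0,0], "slide": [[0,0,0],[0,0,0],[0,0,0],[0,0,0],[8.5,0,0]], "turn": [[0,0,0.12],[0,0,0.12],[0,0,0.12],[0,0,0.071],[0,0,0]]}}

```text
t: 15.38
position: [0.6067, -0.1553, 0.2233]
tcp_rot: [0.994, -0.105, -0.0, -0.0]
wrist_force: [-0.1, 0.5, -3.0]
finger_gap: 0.0206
gripper_force: 78.7
```

{"fn": "step_arm", "kwargs": {"grip": [0,0,0,0,0], "slide": [[8.5,0,0],[0,0,0],[0,0,0],[0,0,0],[0,0,0]], "turn": [[0,0,0],[0,0,0],[0,0,0],[0,0,0],[0,0,0]]}}

```text
t: 15.8
position: [0.6154, -0.1573, 0.2232]
tcp_rot: [0.995, -0.104, -0.0, -0.0]
wrist_force: [0.2, 0.4, -3.1]
finger_gap: 0.0204
gripper_force: 78.8
```

```bash
python3 - <<'E'
from h import *
r=-.209
rep(r-np.pi/2,np.array([.6508,-.1648])-.036*np.array([np.cos(r),np.sin(r)]),.2234)
E
```

```text
15.8 [ 0.6154 -0.1573  0.2232] phi -1.7794850142073113 down [-0.0004  0.0002 -1.    ] [-0.4284  0.2183  1.6044 -0.      1.3193  1.3511] 0.02039624486584115 [ 0.2267  0.3705 -3.1213]
slide mm [ 0.1637  0.0253 -0.1819] turn z 0.00031131258758532177
```

{"fn": "step_arm", "kwargs": {"grip": [0,0,0,0,0], "slide": [[0,0,0],[0,0,0],[0,0,0],[0,0,0],[0,0,0]], "turn": [[0,0,0],[0,0,0],[0,0,0],[0,0,0],[0,0,0]]}}

```text
t: 16.22
position: [0.6155, -0.1573, 0.2234]
tcp_rot: [0.995, -0.104, 0.0, -0.0]
wrist_force: [-0.4, -0.2, -3.0]
finger_gap: 0.0206
gripper_force: 78.8
```

{"fn": "step_arm", "kwargs": {"grip": [0,0,0,0,0], "slide": [[0,0,0],[0,0,0],[0,0,0],[0,0,0],[0,0,0]], "turn": [[0,0,0],[0,0,0],[0,0,0],[0,0,0],[0,0,0]]}}

```text
t: 16.63
position: [0.6155, -0.1573, 0.2234]
tcp_rot: [0.995, -0.104, -0.0, -0.0]
wrist_force: [0.7, -0.1, -2.9]
finger_gap: 0.0209
gripper_force: 78.8
```

{"fn": "step_arm", "kwargs": {"grip": [0,0,0,0,0], "slide": [[0,0,0],[0,0,0],[0,0,0],[0,0,0],[0,0,0]], "turn": [[0,0,0],[0,0,0],[0,0,0],[0,0,0],[0,0,0]]}}

```text
t: 17.05
position: [0.6155, -0.1573, 0.2234]
tcp_rot: [0.995, -0.104, -0.0, -0.0]
wrist_force: [-0.3, -0.1, -1.9]
finger_gap: 0.0205
gripper_force: 78.8
```

{"fn": "step_arm", "kwargs": {"grip": [0,0,0,0,0], "slide": [[-10,0,-4],[-15,0,-8],[-20,0,-10],[-20,0,0],[0,0,0]], "turn": [[0,0,0],[0,0,0],[0,0,0],[0,0,0],[0,0,-0.08]]}}

```text
t: 17.47
position: [0.5499, -0.1431, 0.246]
tcp_rot: [0.998, -0.064, -0.0, -0.0]
wrist_force: [-0.8, -0.2, -3.3]
finger_gap: 0.021
gripper_force: 78.8
```

{"fn": "step_arm", "kwargs": {"grip": [0,0,0,0], "slide": [[0,0,0],[0,0,0],[0,0,0],[0,0,0]], "turn": [[0,0,-0.08],[0,0,0],[0,0,0],[0,0,0]]}}

```text
t: 17.8
position: [0.5521, -0.1439, 0.2454]
tcp_rot: [1.0, -0.025, 0.0, -0.0]
wrist_force: [-0.1, 0.5, -3.7]
finger_gap: 0.0204
gripper_force: 78.9
```

```bash
python3 - <<'E'
from h import *
rep(-1.619,[.4998,.2431],.2454)
E
```

```text
17.8 [ 0.5521 -0.1439  0.2454] phi -1.6216532635328347 down [ 0.  0. -1.] [-0.4536  0.0482  1.7509  0.      1.3425  1.168 ] 0.020410482834168714 [-0.0651  0.5119 -3.7314]
slide mm [ -71.8551 -383.8012    0.0026] turn z -0.002653263532834682
```

{"fn": "step_arm", "kwargs": {"grip": [0,0,0,0,0], "slide": [[-2.8,-14.8,0],[-5.6,-30,0],[-5.6,-30,0],[-5.6,-30,0],[-5.6,-30,0]], "turn": [[0,0,0],[0,0,0],[0,0,0],[0,0,0],[0,0,0]]}}

```text
t: 18.22
position: [0.5329, -0.0061, 0.2453]
tcp_rot: [1.0, -0.025, -0.0, -0.0]
wrist_force: [0.2, -0.1, -2.3]
finger_gap: 0.0208
gripper_force: 78.9
```

{"fn": "step_arm", "kwargs": {"grip": [0,0,0,0,0], "slide": [[-5.6,-30,0],[-5.6,-30,0],[-5.6,-30,0],[-5.6,-30,0],[-5.6,-30,0]], "turn": [[0,0,0],[0,0,0],[0,0,0],[0,0,0],[0,0,0]]}}

```text
t: 18.63
position: [0.5121, 0.1453, 0.2454]
tcp_rot: [1.0, -0.025, -0.0, -0.0]
wrist_force: [0.3, -0.2, -3.2]
finger_gap: 0.0207
gripper_force: 78.9
```

{"fn": "step_arm", "kwargs": {"grip": [0,0,0,0,0], "slide": [[-5.6,-30,0],[-5.6,-30,0],[-5.6,-30,0],[-1.9,-9,0],[0,0,0]], "turn": [[0,0,0],[0,0,0],[0,0,0],[0,0,0],[0,0,0]]}}

```text
t: 19.05
position: [0.498, 0.2455, 0.2453]
tcp_rot: [1.0, -0.023, -0.0, -0.0]
wrist_force: [-0.3, -0.2, -4.1]
finger_gap: 0.0208
gripper_force: 79.1
```

{"fn": "step_arm", "kwargs": {"grip": [0,0,0,0], "slide": [[0,0,0],[0,0,0],[0,0,0],[0,0,0]], "turn": [[0,0,0],[0,0,0],[0,0,0],[0,0,0]]}}

```text
t: 19.38
position: [0.4993, 0.2421, 0.2454]
tcp_rot: [1.0, -0.026, 0.0, 0.0]
wrist_force: [0.4, -0.0, -3.6]
finger_gap: 0.0209
gripper_force: 79.1
```

```bash
python3 - <<'E'
from h import *
rep(-1.619,[.5897,.2388],.2454)
E
```

```text
19.3833 [0.4993 0.2421 0.2454] phi -1.6218384407392281 down [ 0.0001 -0.0001 -1.    ] [ 0.2471  0.0106  1.7893 -0.0001  1.3416  1.869 ] 0.020854160895944315 [ 0.384  -0.0404 -3.5598]
slide mm [90.4185 -1.3589  0.037 ] turn z -0.002838440739228121
```

{"fn": "step_arm", "kwargs": {"grip": [0,0,0,0,0], "slide": [[10,-0.3,0],[15,-0.3,0],[15,-0.3,0],[15,-0.2,0],[15,-0.2,0]], "turn": [[0,0,0],[0,0,0],[0,0,0],[0,0,0],[0,0,0]]}}

```text
t: 19.8
position: [0.5706, 0.2402, 0.2453]
tcp_rot: [1.0, -0.025, 0.0, 0.0]
wrist_force: [-0.3, 0.8, -3.1]
finger_gap: 0.0205
gripper_force: 79.2
```

{"fn": "step_arm", "kwargs": {"grip": [0,0,0,0,0], "slide": [[12,0,0],[8.4,0,0],[0,0,0],[0,0,0],[0,0,0]], "turn": [[0,0,0],[0,0,0],[0,0,0],[0,0,0],[0,0,0]]}}

```text
t: 20.22
position: [0.589, 0.2398, 0.2452]
tcp_rot: [1.0, -0.025, -0.0, 0.0]
wrist_force: [0.6, -0.4, -2.8]
finger_gap: 0.0207
gripper_force: 79.2
```

```bash
python3 - <<'E'
from h import *
rep(-1.619,[.5897,.2388],.2174)
E
```

```text
20.2167 [0.589  0.2398 0.2452] phi -1.6201296600860782 down [-0.0007 -0.     -1.    ] [0.2086 0.2021 1.5825 0.0001 1.3577 1.8287] 0.020737937610602643 [ 0.567  -0.4342 -2.759 ]
slide mm [ 0.7653  0.9598 27.7975] turn z -0.001129660086078177
```

{"fn": "step_arm", "kwargs": {"grip": [0,0,0,0,0], "slide": [[0,0,6],[0,0,6],[0,0,6],[0,0,4],[0,0,2]], "turn": [[0,0,0],[0,0,0],[0,0,0],[0,0,0],[0,0,0]]}}

```text
t: 20.63
position: [0.5886, 0.2398, 0.2199]
tcp_rot: [1.0, -0.025, -0.001, 0.0]
wrist_force: [-0.1, -0.5, -2.7]
finger_gap: 0.0213
gripper_force: 79.2
```

{"fn": "step_arm", "kwargs": {"grip": [0,0,0,0], "slide": [[0,0,0],[0,0,0],[0,0,1],[0,0,0]], "turn": [[0,0,0],[0,0,0],[0,0,0],[0,0,0]]}}

```text
t: 20.97
position: [0.5895, 0.2399, 0.2207]
tcp_rot: [1.0, -0.025, 0.0, -0.0]
wrist_force: [0.0, -0.2, -2.4]
finger_gap: 0.0207
gripper_force: 79.2
```

{"fn": "step_arm", "kwargs": {"grip": [0,0,0,0], "slide": [[0,0,1],[0,0,0],[0,0,0],[0,0,0]], "turn": [[0,0,0],[0,0,0],[0,0,0],[0,0,0]]}}

```text
t: 21.3
position: [0.5894, 0.2399, 0.2194]
tcp_rot: [1.0, -0.025, 0.0, -0.0]
wrist_force: [0.0, -0.3, -2.6]
finger_gap: 0.0204
gripper_force: 79.2
```

{"fn": "step_arm", "kwargs": {"grip": [0,0,0,0], "slide": [[0,0,1],[0,0,0],[0,0,0],[0,0,0]], "turn": [[0,0,0],[0,0,0],[0,0,0],[0,0,0]]}}

```text
t: 21.63
position: [0.5894, 0.2399, 0.2184]
tcp_rot: [1.0, -0.025, -0.0, 0.0]
wrist_force: [0.1, -0.1, -2.4]
finger_gap: 0.021
gripper_force: 79.2
```

{"fn": "step_arm", "kwargs": {"grip": [0,0,0,0], "slide": [[0,0,1],[0,0,0],[0,0,0],[0,0,0]], "turn": [[0,0,0],[0,0,0],[0,0,0],[0,0,0]]}}

```text
t: 21.97
position: [0.5893, 0.2399, 0.2174]
tcp_rot: [1.0, -0.025, -0.0, 0.0]
wrist_force: [0.8, 0.0, -3.3]
finger_gap: 0.0208
gripper_force: 79.2
```

{"fn": "step_arm", "kwargs": {"grip": [0,0,0,0], "slide": [[0,0,0.5],[0,0,0],[0,0,0],[0,0,0]], "turn": [[0,0,0],[0,0,0],[0,0,0],[0,0,0]]}}

```text
t: 22.3
position: [0.5895, 0.2399, 0.2172]
tcp_rot: [1.0, -0.025, 0.0, -0.0]
wrist_force: [0.1, 0.1, -1.7]
finger_gap: 0.0207
gripper_force: 79.5
```

{"fn": "step_arm", "kwargs": {"grip": [0,0,0,0], "slide": [[0,0,0.5],[0,0,0],[0,0,0],[0,0,0]], "turn": [[0,0,0],[0,0,0],[0,0,0],[0,0,0]]}}

```text
t: 22.63
position: [0.5895, 0.2399, 0.2171]
tcp_rot: [1.0, -0.025, 0.0, -0.0]
wrist_force: [-2.4, -0.8, 2.8]
finger_gap: 0.0207
gripper_force: 80.0
```

{"fn": "step_arm", "kwargs": {"grip": [0,0,0,0], "slide": [[0,0,0.5],[0,0,0],[0,0,0],[0,0,0]], "turn": [[0,0,0],[0,0,0],[0,0,0],[0,0,0]]}}

```text
t: 22.97
position: [0.5896, 0.2399, 0.217]
tcp_rot: [1.0, -0.025, 0.0, -0.0]
wrist_force: [-3.4, -0.9, 5.2]
finger_gap: 0.0208
gripper_force: 80.4
```

{"fn": "step_arm", "kwargs": {"grip": [0.26,0.28,0.31,0.35,0.4], "slide": [[0,0,0],[0,0,0],[0,0,0],[0,0,0],[0,0,0]], "turn": [[0,0,0],[0,0,0],[0,0,0],[0,0,0],[0,0,0]], "force": 20}}

```text
t: 23.38
position: [0.5893, 0.2398, 0.2156]
tcp_rot: [1.0, -0.025, -0.0, 0.0]
wrist_force: [0.9, -0.0, -0.2]
finger_gap: 0.0342
gripper_force: 0.0
```

{"fn": "step_arm", "kwargs": {"grip": [0.5,0.6,0.7,0.7,0.7], "slide": [[0,0,0],[0,0,0],[0,0,0],[0,0,0],[0,0,0]], "turn": [[0,0,0],[0,0,0],[0,0,0],[0,0,0],[0,0,0]]}}

```text
t: 23.8
position: [0.5894, 0.2399, 0.2159]
tcp_rot: [1.0, -0.025, 0.0, -0.0]
wrist_force: [0.2, 0.9, 0.3]
finger_gap: 0.0598
gripper_force: 0.0
```

{"fn": "step_arm", "kwargs": {"grip": [0.7,0.7,0.7,0.7,0.7], "slide": [[0,0,0],[0,0,-10],[0,0,-20],[0,0,-30],[0,0,-30]], "turn": [[0,0,0],[0,0,0],[0,0,0],[0,0,0],[0,0,0]]}}

```text
t: 24.22
position: [0.5889, 0.2398, 0.3068]
tcp_rot: [1.0, -0.025, -0.001, 0.0]
wrist_force: [0.0, 0.3, 0.9]
finger_gap: 0.0599
gripper_force: 0.0
```

{"fn": "step_arm", "kwargs": {"grip": [0.7,0.7,0.7,0.7,0.7], "slide": [[0,0,-30],[0,0,0],[0,0,0],[0,0,0],[0,0,0]], "turn": [[0,0,0],[0,0,0],[0,0,0],[0,0,0],[0,0,0]]}}

```text
t: 24.63
position: [0.5887, 0.2397, 0.3343]
tcp_rot: [1.0, -0.025, -0.001, 0.0]
wrist_force: [-0.1, 0.6, 0.0]
finger_gap: 0.06
gripper_force: 0.0
```

```bash
python3 - <<'E'
from h import *
rep(); snap('pics/w9')
c=camera_info("wrist");st=arm.observe();T=c["tool_from_camera"];R=Rn.from_quat(st["tcp_rot"]).as_matrix()
def proj(P):
    X=T[:3,:3].T@(R.T@(np.array(P)-st["position"])-T[:3,3]); x=c["mtx"]@X; return x[:2]/x[2]
th=-1.62;ex=np.array([np.cos(th),np.sin(th)]);ey=np.array([-np.sin(th),np.cos(th)]);C=np.array([.5895,.2399])
pt=lambda x,y,z:proj(np.r_[C+ex*x+ey*y,z+.075])
for a in[(-.011,-.011,.17),(.011,-.011,.17),(-.011,.011,.17),(.011,.011,.17),(-.04,.036,.057),(.04,.036,.057),(-.045,0,.125),(.045,0,.125)]:print(a,pt(*a))
g=cv2.imread('pics/w9.raw.png',0)
u,v=map(int,pt(0,0,.17));n,l,s,ce=cv2.connectedComponentsWithStats((g[v-60:v+60,u-60:u+60]<55).astype(np.uint8));print(u,v,[(r+[u-60,v-60,0,0,0]).tolist() for r in s[1:] if r[4]>150])
a=cv2.imread('pics/w9.raw.png');cv2.imwrite('pics/w9c.png',a)
E
```

```text
24.6333 [0.5887 0.2397 0.3343] phi -1.620031382590163 down [-0.0026 -0.0006 -1.    ] [ 0.2086  0.1494  1.4812 -0.      1.5137  1.8287] 0.05999250298643161 [-0.1372  0.6308  0.0007]
24.6333 {'position': [0.5887473780865493, 0.2397341907178238, 0.33434667929076883], 'tcp_rot': [0.999696074709334, -0.024615480654503884, -0.001316608170148382, 0.00032072702381040355]} [ 0.2086  0.1494  1.4812 -0.      1.5137  1.8287]
(-0.011, -0.011, 0.17) [263.1739 229.4339]
(0.011, -0.011, 0.17) [295.522  229.4384]
(-0.011, 0.011, 0.17) [262.7738 198.0205]
(0.011, 0.011, 0.17) [295.9181 198.0237]
(-0.04, 0.036, 0.057) [237.2881 143.872 ]
(0.04, 0.036, 0.057) [321.5559 143.8737]
(-0.045, 0, 0.125) [222.6445 197.864 ]
(0.045, 0, 0.125) [336.1294 197.8748]
279 213 [[233, 153, 30, 37, 762], [306, 153, 18, 16, 153], [233, 185, 69, 44, 1467]]
```

```bash
python3 - <<'E'
from h import *
a=cv2.imread('pics/w9.raw.png',0); 
for r in(200,215,225):
    d=np.where(a[r,240:320]<55)[0]+240; print(r,d.min(),d.max(),len(d))
E
```

```text
200 263 294 32
215 264 293 30
225 263 293 31
```

{"fn": "step_arm", "kwargs": {"grip": [0.7,0.7,0.7,0.7,0.7], "slide": [[0,0,0],[0,0,0],[0,0,0],[0,0,0],[0,0,0]], "turn": [[0,0,0],[0,0,0],[0,0,0],[0,0,0],[0,0,0]]}}

```text
t: 25.1
position: [0.5893, 0.2399, 0.3357]
tcp_rot: [1.0, -0.025, -0.0, 0.0]
wrist_force: [0.4, 0.4, 0.1]
finger_gap: 0.0598
gripper_force: 0.0
```

```bash
python3 - <<'E'
from h import *
for i in range(2):
    snap(f'pics/x{i}'); 
    if i==0:
        for _ in range(8): read_camera("scene")
a,b=[cv2.imread(f'pics/x{i}.raw.png',0).astype(int) for i in(0,1)]
d=abs(a-b)[120:260,200:360]; print("motion",d.mean(),np.percentile(d,99.5),abs(a-b).mean())
for r in(200,215,225):
    q=np.where(b[r,240:320]<55)[0]+240; print(r,q.min(),q.max(),len(q))
col=b[180:245,278]; print(col[::3])
def pr(P,n):
    c=camera_info(n);x=c["mtx"]@(c["R"]@np.array(P)+c["t"]);return x[:2]/x[2]
# brightness of vertical profile in scene along the two-plate side centre / bare end
s=read_camera("scene");th=-1.62;ex=np.array([np.cos(th),np.sin(th)]);ey=np.array([-np.sin(th),np.cos(th)]);C=np.array([.5895,.2399])
for n,x,y in(("plate+",.026,.036),("gap",0,.036),("plate-",-.026,.036)):
    print(n,[s[int(round(v)),int(round(u))].mean().round() for z in(.0,.008,.02,.03,.045,.055,.062,.07) for u,v in[pr(np.r_[C+ex*x+ey*y,z+.075],"scene")]])
print(pr([.5895,.2399,.235],"scene"))
E
```

```text
25.1 {'position': [0.589340679204695, 0.2398884470457955, 0.3357214398449699], 'tcp_rot': [0.9996971540200964, -0.024608536399212132, -0.00014005911261442592, 2.374560043481771e-05]} [0.2087 0.1489 1.4794 0.     1.5137 1.8287]
25.55 {'position': [0.5893812628846015, 0.23987864731500555, 0.33593714066377856], 'tcp_rot': [0.9996970054305399, -0.024614963779217857, 2.786152739808313e-05, -1.0728195494963148e-05]} [0.2086 0.1486 1.4792 0.     1.5137 1.8287]
motion 2.3488839285714285 13.0 2.716109693877551
200 264 294 31
215 264 293 30
225 263 294 32
[119 115  41  27  36  29  32  31  23  23  21  16  21  31  18  24  36  78
  79  81  82 104]
plate+ [np.float64(61.0), np.float64(61.0), np.float64(82.0), np.float64(67.0), np.float64(98.0), np.float64(92.0), np.float64(95.0), np.float64(90.0)]
gap [np.float64(36.0), np.float64(35.0), np.float64(34.0), np.float64(26.0), np.float64(30.0), np.float64(29.0), np.float64(32.0), np.float64(29.0)]
plate- [np.float64(33.0), np.float64(42.0), np.float64(104.0), np.float64(103.0), np.float64(101.0), np.float64(91.0), np.float64(175.0), np.float64(66.0)]
[345.3589 223.5391]
```

The post sits exactly where a seated carrier predicts (columns 263–294, lower edge at row 229). It isn't moving, and the gripper is clear and unloaded. Handing in.

```bash
python3 -c "
from cell import arm; print(arm.job_done())"
```

```text
the job is handed in; nothing more can be done
None
```

I showed the carrier's three sides to the reader in order, hung it by its bar on the hook, let go only once the bar was resting in it, and handed the job in at about 26 s; the final seating was checked by pixel measurement and wrist force, since all 10 picture views were used.

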